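# Set up the bottle shaker: part the tight sleeve nests, sort them, load and start

### The job

Two reagent bottles stand ready to go on the shaker, one in each cup, so prise out of the tightly nested sleeves only those that are in the way, leaving each bottle the sleeve that fits it snugly (the large bottle fits the bare cup), and stand the bottles fully down in the cups. Stand every sleeve you take out upright in the storage bin for its size (widest bin for the large sleeves, narrowest for the small ones). When all is in place press the start button fully down and let go; leave the timer and the pen where they lie.

Things in the scene. Friction and masses are not known exactly. Their poses are not given: they have to be found in the camera images.
- cup_1 (a point): Centre of the inner floor of the left (+y) aluminium cup on the shaker's platform, 75 mm above the bench: bore 61 mm wide, 55 mm deep, outside 73 mm, fixed; cups 112 mm apart. z up, x to the shaker's back. At the start it holds a tight nest: large sleeve in the cup, mid in large, small (if present) in mid, each hanging by its collar on the rim below, the collars like 24 mm steps
- cup_2 (a point): Centre of the inner floor of the right (-y) aluminium cup on the shaker's platform, 75 mm above the bench: bore 61 mm wide, 55 mm deep, outside 73 mm, fixed; cups 112 mm apart. z up, x to the shaker's back. At the start it holds a tight nest: large sleeve in the cup, mid in large, small (if present) in mid, each hanging by its collar on the rim below, the collars like 24 mm steps
- sleeve_large_1_mid (a point): Centre of the large grey sleeve that starts in the left cup: 69 mm tall; body 59 mm wide, 45 mm tall, above it a collar 69 mm wide, 24 mm tall; bore 52 mm wide, 61 mm deep. Two sprung steel rollers in the cup hold its body, and about 11 N are needed to draw it straight up, over the first 33 mm. z up
- sleeve_mid_1_mid (a point): Centre of the mid grey sleeve that starts in the left large sleeve: 69 mm tall; body 51 mm wide, 45 mm tall, collar 59 mm wide, 24 mm tall; bore 38 mm wide, 45 mm deep. Sprung rollers hold it, and about 7 N are needed to draw it straight up. Draw the innermost sleeve first: the cup then holds the rest down, while a nest lifted out whole stays stuck together. z up
- sleeve_small_1_mid (a point): Centre of the small grey sleeve that starts in the left mid sleeve (may be absent): 62 mm tall; body 36 mm wide, 38 mm tall, collar 45 mm wide, 24 mm tall; bore 18 mm wide (for a test tube), too narrow for any bottle. Sprung rollers hold it, and about 5 N are needed to draw it straight up. z up
- sleeve_large_2_mid (a point): Centre of the large grey sleeve that starts in the right cup: 69 mm tall; body 59 mm wide, 45 mm tall, above it a collar 69 mm wide, 24 mm tall; bore 52 mm wide, 61 mm deep. Two sprung steel rollers in the cup hold its body, and about 11 N are needed to draw it straight up, over the first 33 mm. z up
- sleeve_mid_2_mid (a point): Centre of the mid grey sleeve that starts in the right large sleeve: 69 mm tall; body 51 mm wide, 45 mm tall, collar 59 mm wide, 24 mm tall; bore 38 mm wide, 45 mm deep. Sprung rollers hold it, and about 7 N are needed to draw it straight up. Draw the innermost sleeve first: the cup then holds the rest down, while a nest lifted out whole stays stuck together. z up
- sleeve_small_2_mid (a point): Centre of the small grey sleeve that starts in the right mid sleeve (may be absent): 62 mm tall; body 36 mm wide, 38 mm tall, collar 45 mm wide, 24 mm tall; bore 18 mm wide (for a test tube), too narrow for any bottle. Sprung rollers hold it, and about 5 N are needed to draw it straight up. z up
- bottle_large_mid (a point): Centre of the large brown reagent bottle with a black cap: 116 mm tall, 56 mm wide over the lowest 78 mm, cap 31 mm wide from 92 to 115 mm. Stands in the bare cup, on its floor. All bottles are smooth plastic and slide easily
- bottle_large_b_mid (a point): Centre of a second large brown bottle (may be absent), the same in shape and size as the first
- bottle_mid_mid (a point): Centre of the middle-sized white reagent bottle (may be absent): 98 mm tall, 48 mm wide over the lowest 67 mm, cap 27 mm wide from 79 to 98 mm. Stands on the floor of a large sleeve seated in a cup, its base then 18 mm above the cup's floor
- bottle_small_mid (a point): Centre of the small white reagent bottle (may be absent): 72 mm tall, 33 mm wide over the lowest 49 mm, cap 18.6 mm wide from 58 to 72 mm. Stands on the floor of a mid sleeve seated in a large one, its base then 58 mm above the cup's floor
- bin_large_in (a point): Centre of the inner floor, 4 mm above the bench, of the widest of the three low aluminium storage bins, for large sleeves: fixed, inside 142 mm long (its x axis) and 80 mm wide (its y axis), walls 22 mm high overall; two sleeves fit upright one behind the other, side by side along x
- bin_mid_in (a point): Centre of the inner floor, 4 mm above the bench, of the middle-width storage bin, for mid sleeves: fixed, inside 142 mm long (its x axis) and 66 mm wide (its y axis), walls 22 mm high overall; two sleeves fit upright one behind the other, side by side along x
- bin_small_in (a point): Centre of the inner floor, 4 mm above the bench, of the narrowest storage bin, for small sleeves: fixed, inside 142 mm long (its x axis) and 52 mm wide (its y axis), walls 22 mm high overall; two sleeves fit upright one behind the other, side by side along x
- start_button_top (a point): Centre of the top of the shaker's round white start button (26 mm wide, in a black 42 mm base) on the right of the front deck of the shaker, about 68 mm above the bench; pressed straight down
- start_button (a joint): Travel of the start button in m: 0 released, 0.006 fully pressed (5 N); it springs back
- timer_mid (a point): Centre of the white lab timer, 64x64x18 mm, lying on the bench: a bystander
- pen_mid (a point): Centre of the red ball pen, 145 mm long, lying on the bench: a bystander

How it is judged (in metres and radians):
On the way, in this order (a step that is already met when the one before it is completed fails the run):
1. both bottles stand fully down in the cups in the bore that fits them, and every sleeve taken out stands in the bin for its size (((horizontal distance between bottle_large_mid and cup_1 below 0.006 m and z of bottle_large_mid in the frame of cup_1 between 0.053 and 0.063 m and angle between bottle_large_mid's own z axis and vertical below 0.1 rad) or (horizontal distance between bottle_large_mid and cup_2 below 0.006 m and z of bottle_large_mid in the frame of cup_2 between 0.053 and 0.063 m and angle between bottle_large_mid's own z axis and vertical below 0.1 rad)) and ((horizontal distance between bottle_mid_mid and cup_1 below 0.006 m and z of bottle_mid_mid in the frame of cup_1 between 0.062 and 0.072 m and angle between bottle_mid_mid's own z axis and vertical below 0.1 rad) or (horizontal distance between bottle_mid_mid and cup_2 below 0.006 m and z of bottle_mid_mid in the frame of cup_2 between 0.062 and 0.072 m and angle between bottle_mid_mid's own z axis and vertical below 0.1 rad)) and ((horizontal distance between bottle_small_mid and cup_1 below 0.006 m and z of bottle_small_mid in the frame of cup_1 between 0.089 and 0.099 m and angle between bottle_small_mid's own z axis and vertical below 0.1 rad) or (horizontal distance between bottle_small_mid and cup_2 below 0.006 m and z of bottle_small_mid in the frame of cup_2 between 0.089 and 0.099 m and angle between bottle_small_mid's own z axis and vertical below 0.1 rad)) and ((horizontal distance between bottle_large_b_mid and cup_1 below 0.006 m and z of bottle_large_b_mid in the frame of cup_1 between 0.053 and 0.063 m and angle between bottle_large_b_mid's own z axis and vertical below 0.1 rad) or (horizontal distance between bottle_large_b_mid and cup_2 below 0.006 m and z of bottle_large_b_mid in the frame of cup_2 between 0.053 and 0.063 m and angle between bottle_large_b_mid's own z axis and vertical below 0.1 rad)) and x of sleeve_small_1_mid in the frame of bin_small_in between -0.073 and 0.073 m and y of sleeve_small_1_mid in the frame of bin_small_in between -0.026 and 0.026 m and z of sleeve_small_1_mid in the frame of bin_small_in between 0.025 and 0.037 m and angle between each of sleeve_small_1_mid, sleeve_small_2_mid's own z axis and vertical below 0.15 rad and ((x of sleeve_large_1_mid in the frame of bin_large_in between -0.073 and 0.073 m and y of sleeve_large_1_mid in the frame of bin_large_in between -0.04 and 0.04 m and z of sleeve_large_1_mid in the frame of bin_large_in between 0.0285 and 0.0405 m and angle between sleeve_large_1_mid's own z axis and vertical below 0.15 rad) or (horizontal distance between sleeve_large_1_mid and cup_1 below 0.006 m and z of sleeve_large_1_mid in the frame of cup_1 between 0.0395 and 0.0495 m and angle between sleeve_large_1_mid's own z axis and vertical below 0.1 rad) or (horizontal distance between sleeve_large_1_mid and cup_2 below 0.006 m and z of sleeve_large_1_mid in the frame of cup_2 between 0.0395 and 0.0495 m and angle between sleeve_large_1_mid's own z axis and vertical below 0.1 rad)) and ((x of sleeve_mid_1_mid in the frame of bin_mid_in between -0.073 and 0.073 m and y of sleeve_mid_1_mid in the frame of bin_mid_in between -0.033 and 0.033 m and z of sleeve_mid_1_mid in the frame of bin_mid_in between 0.0285 and 0.0405 m and angle between sleeve_mid_1_mid's own z axis and vertical below 0.15 rad) or (horizontal distance between sleeve_mid_1_mid and cup_1 below 0.006 m and z of sleeve_mid_1_mid in the frame of cup_1 between 0.0635 and 0.0735 m and angle between sleeve_mid_1_mid's own z axis and vertical below 0.1 rad) or (horizontal distance between sleeve_mid_1_mid and cup_2 below 0.006 m and z of sleeve_mid_1_mid in the frame of cup_2 between 0.0635 and 0.0735 m and angle between sleeve_mid_1_mid's own z axis and vertical below 0.1 rad)) and x of sleeve_small_2_mid in the frame of bin_small_in between -0.073 and 0.073 m and y of sleeve_small_2_mid in the frame of bin_small_in between -0.026 and 0.026 m and z of sleeve_small_2_mid in the frame of bin_small_in between 0.025 and 0.037 m and ((x of sleeve_large_2_mid in the frame of bin_large_in between -0.073 and 0.073 m and y of sleeve_large_2_mid in the frame of bin_large_in between -0.04 and 0.04 m and z of sleeve_large_2_mid in the frame of bin_large_in between 0.0285 and 0.0405 m and angle between sleeve_large_2_mid's own z axis and vertical below 0.15 rad) or (horizontal distance between sleeve_large_2_mid and cup_1 below 0.006 m and z of sleeve_large_2_mid in the frame of cup_1 between 0.0395 and 0.0495 m and angle between sleeve_large_2_mid's own z axis and vertical below 0.1 rad) or (horizontal distance between sleeve_large_2_mid and cup_2 below 0.006 m and z of sleeve_large_2_mid in the frame of cup_2 between 0.0395 and 0.0495 m and angle between sleeve_large_2_mid's own z axis and vertical below 0.1 rad)) and ((x of sleeve_mid_2_mid in the frame of bin_mid_in between -0.073 and 0.073 m and y of sleeve_mid_2_mid in the frame of bin_mid_in between -0.033 and 0.033 m and z of sleeve_mid_2_mid in the frame of bin_mid_in between 0.0285 and 0.0405 m and angle between sleeve_mid_2_mid's own z axis and vertical below 0.15 rad) or (horizontal distance between sleeve_mid_2_mid and cup_1 below 0.006 m and z of sleeve_mid_2_mid in the frame of cup_1 between 0.0635 and 0.0735 m and angle between sleeve_mid_2_mid's own z axis and vertical below 0.1 rad) or (horizontal distance between sleeve_mid_2_mid and cup_2 below 0.006 m and z of sleeve_mid_2_mid in the frame of cup_2 between 0.0635 and 0.0735 m and angle between sleeve_mid_2_mid's own z axis and vertical below 0.1 rad))), for 0.2 s.
2. then the start button is pressed down (value of joint start_button above 0.0045 m), for 0.02 s.
At the end, for the whole second after the job is handed in: Each bottle stands upright in a cup, centred within 6 mm and within 5 mm of fully down: large in the bare cup, mid in a large sleeve, small in a mid sleeve. Every other sleeve stands upright on the floor of the bin for its size. The start button was pressed over 4.5 mm after that and is released (all of step 1 and value of joint start_button below 0.0015 m); the robot touches nothing.
It fails at once if the lab timer is shifted by more than 3 cm (distance of timer_mid from where it was at the start of the episode above 0.03 m).
It fails at once if the ball pen is shifted by more than 3 cm (distance of pen_mid from where it was at the start of the episode above 0.03 m).
Of sleeve_small_1, sleeve_small_2 only 1 to 2 are there at a start; the rules pass over those that are not, and their reading is None.
Of bottle_mid, bottle_small, bottle_large_b only 1 to 1 are there at a start; the rules pass over those that are not, and their reading is None.
At some moment in a run one of bottle_mid, bottle_small may be knocked a few centimetres aside while the robot is not near it.
It also fails if it takes over 210 s, if anything falls off the work surface, if the arm or the gripper's body presses on something with over 40 N, if the wrist force passes 120 N, or if a joint passes its speed limit or range.

### The arm

A 6-joint arm with a two-finger parallel gripper is mounted at the origin on a cart in front of the work surface, level with it; the furniture and walls round the work are solid. World frame = base frame: x ahead of the robot, y to its left, z up, the work surface at z = 0. Lengths are in mm, angles in rad, forces in N, time in s.
With the tool pointing down it reaches from about 350 to 975 mm from the base axis. Payload 7.1 kg.
Tool frame: the origin (TCP) lies midway between the tips of the shut fingers; the grasp point (between the pads) lies 19 mm behind it (ctrl.grasp_offset is the distance from the TCP to the grasp point, in mm); z points along the fingers, y is the line along which they close (so a half turn about z gives the same grasp; the last joint's range is limited). The gripper opens to 88 mm and grips with 3 to 60 N. Pads are 20 mm wide; open, the fingers measure 115 mm over their backs; the gripper's body (75 mm by 178 mm) begins 61 mm behind the grasp point.
Start: joints at [-1.164, 0.423, 1.63, -0, 1.089, -0.019], TCP at [258.171, -569.168, 222.675] pointing down, gripper open.
Joint ranges: [-3, 3], [-0.9, 2.11], [0.09, 2.58], [-1.31, 4.45], [0.11, 2.69], [-2.54, 2.54]. Speed limits (rad/s): [2.39, 2.39, 3.01, 3.14, 3.14, 3.14].

### API

Orientations are given as a rotation vector (axis times angle).
In Python, from workcell import ctrl gives the robot as it stands. The module is installed in compiled form; this text tells all that it offers.
- The arm moves only by the tool servo_tool, never from a script. Its argument "rows" is a list of rows, each a list of 7 numbers: the turn, a rotation vector about the tool's x, y, z as a fraction of full scale, then the shift along the tool's x, y, z as a fraction of full scale, then the finger opening in mm, from 0 to 87.8. A call has 1 to 10 rows; each row is the pose to reach, as a shift and turn from the pose commanded when the call began, along the tool's axes at that moment; what a row does not reach only later rows make up. Full scale, the value 1, is 20 cm for a shift and 1.5 rad for a turn. A row lasts 1/8 s, in which the tool goes at most 62.5 mm and 10.7 degrees, less where a joint would pass 70% of its speed; a pose out of reach is approached as far as the arm can. A call with a number of a shift or a turn outside -1 to 1 is refused whole. A call with a gripper value outside its range is refused whole. The fingers move at their own pace and stop on an object; the grip force is fixed at half the most. Time passes only in rows, so rows that repeat a pose let the fingers close. It gives the time, the measured TCP pose, the force, the opening and the grip force at its end, in the units of the state.
- ctrl.get_obs(): the state, without advancing time (a new reading comes with each control period).
- ctrl.get_image(name): name is "scene" or "top" or "wrist"; returns (picture, depth): 400x640x3 uint8, red, green, blue; 400x640 float32, mm along the optical axis (not along the pixel's ray), 0 where there is no reading.
- ctrl.camera_info(name): a dict with "intrinsics" (3x3 intrinsics, pixels), "R" (3x3) and "t" (3): a world point X has camera coordinates R X + t. Camera axes: x right, y down, z forward; pixel columns grow to the right and rows downward; lengths in mm; the calibration is good to about 2 mm. The wrist camera is an equidistant fisheye: a pixel r from the principal point sees the ray r / f radians off the axis. A picture is of the moment at which its call begins: read the wrist's pose just before it. camera_info takes no time and is no camera call; for the wrist camera it gives the pose at the moment of the call.
- ctrl.close_job(): hands the job in; it is judged then, once.
The state is a dict: "t": time; "qpos": joint angles; "qvel": joint speeds; "joint_torque": joint torques, N m; "ee_pos": TCP position; "orientation": TCP orientation; "ft_force": force on the tool from outside, world axes, zero at the start; "moment": the same for the moment, N m; "width": finger opening in mm; "grasp_force": force on a finger pad.
Only numpy, scipy, OpenCV 4.12 (cv2) and the standard library are available. Lean on these libraries where they do the work, as an engineer would, in place of code of your own. Each camera call takes 0.05 s, during which the arm holds its last target. There are 200 camera calls.

## Working session

There is one attempt and no reset: what is moved stays moved. The work goes in short steps, Python scripts to look and compute and a tool call to move; the robot and the scene stay as the last step left them, time stands still between calls to the robot, and variables do not carry over. Pictures are saved under pics/ and viewed, at most 14 in all, crops included, and the job is handed in when it is done.

Besides the shell and the picture viewer there is one more tool, called after "Emit:" as name([rows], argument=value, ...), one row to a line, values as JSON. servo_tool: Moves the arm, as the interface text tells. Its arguments: {"type":"object","properties":{"rows":{"type":"array","items":{"type":"array","items":{"type":"number"}}}},"required":["rows"]}

```bash
mkdir -p pics
cat > h.py <<'E'
import numpy as np, cv2
from workcell import ctrl
def snap(n,f):
    p,d=ctrl.get_image(n); c=ctrl.camera_info(n)
    np.savez('pics/%s.npz'%f,p=p,d=d,K=c['intrinsics'],R=c['R'],t=c['t'])
    cv2.imwrite('pics/%s.png'%f,p[:,:,::-1]); return p,d
def load(f):
    return np.load('pics/%s.npz'%f)
def pts(z):
    d=z['d'];K=z['K'];v,u=np.mgrid[:d.shape[0],:d.shape[1]]
    c=np.stack([(u-K[0,2])/K[0,0]*d,(v-K[1,2])/K[1,1]*d,d],-1)-z['t']
    return c@z['R']   # R^T(c-t)
E
python3 - <<'E'
from h import *
snap('scene','s0');snap('top','t0')
o=ctrl.get_obs();print(o['t'],o['ee_pos'],o['orientation'],o['width'],ctrl.grasp_offset)
for n in('scene','top'):
    c=ctrl.camera_info(n);print(c['intrinsics'],-np.array(c['R']).T@c['t'],c['R'])
E
```

```text
0.1 [ 257.97412991 -568.72674981  221.9936773 ] [-3.06933053e+00 -6.63515624e-01  4.13194067e-04] 87.79416325574023 18.700000000000003
[[473.21865104   0.         322.65077856]
 [  0.         473.21865104 205.91774316]
 [  0.           0.           1.        ]] [-347.6152196   372.15330507 1189.94844109] [[-0.45055594 -0.89253228  0.01963359]
 [-0.65147664  0.31367386 -0.69078716]
 [ 0.6103913  -0.32402908 -0.72279155]]
[[448.95016574   0.         323.10020388]
 [  0.         448.95016574 202.77167894]
 [  0.           0.           1.        ]] [ 366.26382452 -110.1986158  1374.20674443] [[ 0.01714212 -0.99982293 -0.00776265]
 [-0.98888691 -0.01580689 -0.14782701]
 [ 0.14767814  0.01021045 -0.98898277]]
```

View pics/s0.png

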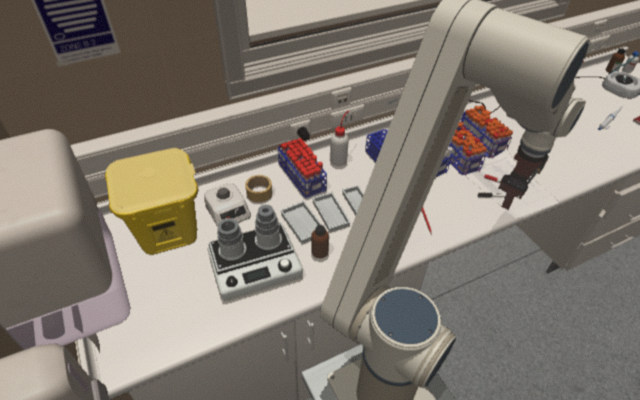

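View pics/t0.png

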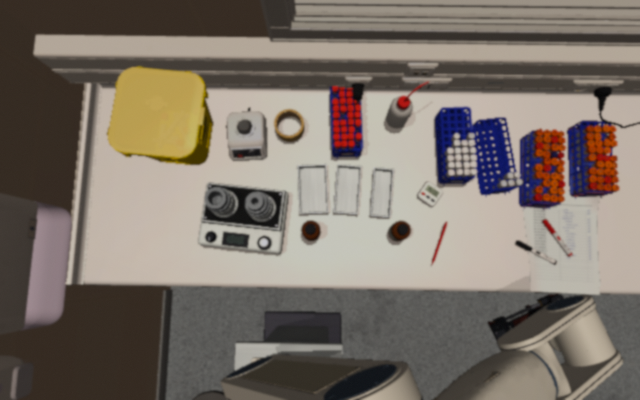

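The pictures show two brown bottles at top-view (311,230) and (399,230), the shaker with its nests at (221,202) and (261,206), the bins at (313,190), (347,190) and (381,193), the timer at (430,193) and the pen at (439,243). With two large bottles, every sleeve has to come out.

Run:
```python
from h import *
z=load('t0');P=pts(z)
im=z['p'][150:270,190:450,::-1]
cv2.imwrite('pics/c0.png',cv2.resize(im,None,fx=3,fy=3,interpolation=cv2.INTER_CUBIC))
g=lambda a:np.round(a).astype(int)
H=P[...,2]
def reg(n,u0,u1,v0,v1,zl,zh):
    s=P[v0:v1,u0:u1].reshape(-1,3);m=(s[:,2]>zl)&(s[:,2]<zh);s=s[m]
    if len(s): print(n,zl,zh,len(s),'min',g(s.min(0)),'max',g(s.max(0)),'mean',np.round(s.mean(0),1),'mid',np.round((s.min(0)+s.max(0))/2,1))
for n,u0,u1 in(('c1',200,240),('c2',241,282)):
    for a in((125,139),(144,163),(168,188),(192,215),(215,240)): reg(n,u0,u1,175,225,*a)
for n,u0,u1 in(('bA',295,328),('bB',383,416)):
    for a in((70,85),(105,125)): reg(n,u0,u1,212,248,*a)
reg('btn',253,275,230,252,60,80)
for n,u0,u1 in(('L',295,330),('M',331,362),('S',367,396)):
    reg(n+'rim',u0,u1,160,222,14,30); reg(n+'fl',u0,u1,160,222,1,8)
reg('timer',412,448,175,212,10,30); reg('pen',425,452,215,270,4,30)
```

```text
c1 125 139 158 min [519 159 125] max [590 220 139] mean [552.3 190.1 132.2] mid [554.3 189.2 132.2]
c1 144 163 147 min [521 160 144] max [588 224 163] mean [549.3 184.2 153.9] mid [554.6 192.1 153.5]
c1 168 188 249 min [526 165 168] max [584 222 184] mean [555.  193.7 176.9] mid [554.9 193.9 176.3]
c2 125 139 56 min [508  48 125] max [577 110 138] mean [527.8  65.9 131.6] mid [542.8  78.6 131.8]
c2 144 163 130 min [511  49 144] max [579 118 163] mean [536.5  73.2 153.6] mid [545.1  83.4 153.5]
c2 168 188 149 min [517  53 169] max [572 111 187] mean [540.1  77.9 178.2] mid [544.2  82.3 178. ]
c2 192 215 200 min [523  61 193] max [565 105 207] mean [544.   82.5 201.5] mid [543.9  82.7 199.9]
bA 70 85 40 min [454 -89  72] max [509 -37  85] mean [476.1 -69.6  81.3] mid [481.5 -63.2  78.2]
bA 105 125 95 min [468 -76 107] max [496 -47 121] mean [481.6 -62.3 115. ] mid [482.1 -61.5 113.9]
bB 70 85 51 min [ 458 -348   71] max [ 513 -297   85] mean [ 482.7 -314.8   80.8] mid [ 485.3 -322.4   78.1]
bB 105 125 96 min [ 470 -337  105] max [ 498 -309  121] mean [ 484.9 -322.7  114.4] mid [ 484.1 
[... 282 characters left out ...]
61.8   4.1] mid [610.1 -60.3   4.5]
Mrim 14 30 248 min [ 535 -211   14] max [ 691 -127   29] mean [ 615.9 -170.4   21.8] mid [ 612.9 -169.    21.5]
Mfl 1 8 993 min [ 515 -213    1] max [ 708 -119    8] mean [ 611.  -168.2    3.9] mid [ 611.5 -165.9    4.5]
Srim 14 30 236 min [ 527 -312   14] max [ 683 -239   30] mean [ 607.4 -277.6   22.1] mid [ 604.9 -275.5   22.1]
Sfl 1 8 863 min [ 517 -319    1] max [ 710 -231    8] mean [ 611.8 -274.2    3.9] mid [ 613.6 -275.     4.5]
timer 10 30 393 min [ 567 -476   10] max [ 643 -386   24] mean [ 604.5 -423.4   15.9] mid [ 605.3 -431.2   17.3]
pen 4 30 213 min [ 374 -488    4] max [ 539 -408   15] mean [ 460.5 -448.8    7.1] mid [ 456.5 -448.     9.4]
```

View pics/c0.png

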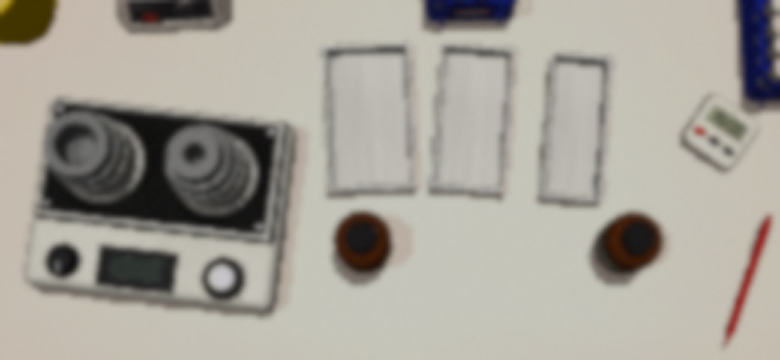

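Emit:
servo_tool([
  [0,0,0.284,0,0,-0.35,87],
  [0,0,0.284,0,0,-0.35,87],
  [0,0,0.284,0,0,-0.35,87],
  [0,0,0.284,0,0,-0.35,87],
  [0,0,0.284,0,0,-0.35,87],
])

```text
t: 0.72
ee_pos: [258.0, -568.9, 292.2]
orientation: [-3.141, -0.001, 0.001]
ft_force: [-0.7, 0.5, 0.9]
width: 87.2
grasp_force: 0.0
```

Emit:
servo_tool([
  [0,0,0,0.09,-0.2,0,87],
  [0,0,0,0.18,-0.4,0,87],
  [0,0,0,0.27,-0.6,0,87],
  [0,0,0,0.36,-0.8,0,87],
])

```text
t: 1.23
ee_pos: [330.5, -407.8, 292.4]
orientation: [-3.141, -0.001, 0.0]
ft_force: [0.5, 0.5, -0.4]
width: 86.7
grasp_force: 0.0
```

Emit:
servo_tool([
  [0,0,0,0.09,-0.2,0,87],
  [0,0,0,0.18,-0.4,0,87],
  [0,0,0,0.27,-0.6,0,87],
  [0,0,0,0.36,-0.8,0,87],
])

```text
t: 1.72
ee_pos: [402.6, -247.8, 292.5]
orientation: [-3.141, -0.001, 0.0]
ft_force: [1.1, -0.7, 0.1]
width: 87.0
grasp_force: 0.0
```

Emit:
servo_tool([
  [0,0,0,0.09,-0.2,0,87],
  [0,0,0,0.18,-0.4,0,87],
  [0,0,0,0.27,-0.6,0,87],
  [0,0,0,0.36,-0.8,0,87],
  [0,0,0,0.36,-0.8,0,87],
  [0,0,0,0.36,-0.8,0,87],
])

```text
t: 2.48
ee_pos: [474.0, -89.3, 292.4]
orientation: [3.141, 0.002, -0.001]
ft_force: [0.8, 0.2, 0.6]
width: 87.1
grasp_force: 0.0
```

Emit:
servo_tool([
  [0,0,0,0.09,-0.215,0,87],
  [0,0,0,0.18,-0.43,0,87],
  [0,0,0,0.27,-0.645,0,87],
  [0,0,0,0.35,-0.86,0,87],
  [0,0,0,0.35,-0.86,0,87],
  [0,0,0,0.35,-0.86,0,87],
  [0,0,0,0.35,-0.86,0,87],
])

```text
t: 3.35
ee_pos: [543.9, 81.2, 292.7]
orientation: [3.141, -0.003, -0.0]
ft_force: [-0.9, 0.3, 0.5]
width: 87.0
grasp_force: 0.0
```

Run:
```python
from h import *
print(ctrl.get_obs()['ee_pos']);snap('wrist','w0');z=load('w0');print(z['K'],-z['R'].T@z['t'],z['R'])
snap('top','t1')
```

```text
[543.92152467  81.20186065 292.67421016]
[[309.70691629   0.         316.8386223 ]
 [  0.         309.70691629 200.0528345 ]
 [  0.           0.           1.        ]] [620.68601383  82.65363784 455.20814347] [[-2.69085906e-03 -9.99996317e-01  3.54459081e-04]
 [-9.60854646e-01  2.68373365e-03  2.77039974e-01]
 [-2.77039905e-01  4.04891871e-04 -9.60858328e-01]]
```

View pics/w0.png

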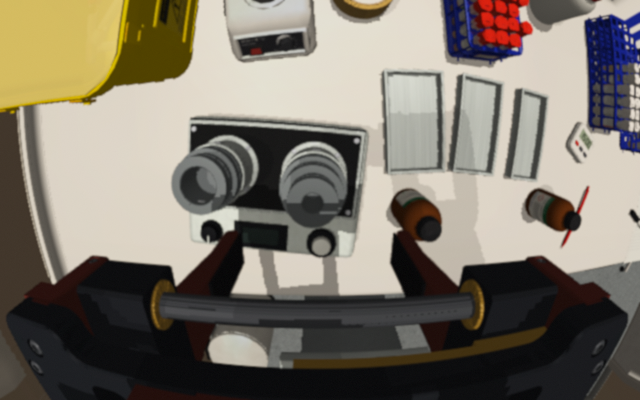

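The wrist view shows the left nest top at (198,183), the right nest top at (312,203) and the button at (320,242), all clear of the fingers. I'll measure the flat tops with the wrist depth.

```bash
cat >> h.py <<'E'
def wpts(z):
    d=z['d'];K=z['K'];v,u=np.mgrid[:d.shape[0],:d.shape[1]]
    x=(u-K[0,2])/K[0,0];y=(v-K[1,2])/K[1,1];th=np.hypot(x,y);k=np.where(th>1e-6,np.tan(np.minimum(th,1.5))/np.maximum(th,1e-6),1)
    return (np.stack([x*k*d,y*k*d,d],-1)-z['t'])@z['R']
def disc(P,x,y,r,zl,zh):
    "circle centre of flat top: (points, box mid, min enclosing circle)"
    m=(np.hypot(P[...,0]-x,P[...,1]-y)<r)&(P[...,2]>zl)&(P[...,2]<zh)
    s=P[m]
    if len(s)<5: return None
    c,rr=cv2.minEnclosingCircle(s[:,:2].astype(np.float32))
    return len(s),np.round((s.min(0)+s.max(0))/2,1),np.round(s.mean(0),1),np.round(c,1),round(rr,1)
E
python3 - <<'E'
from h import *
print(ctrl.get_obs()['ee_pos'])
W=wpts(load('w0'));T=pts(load('t0'))
for n,P in(('w',W),('t',T)):
    print(n)
    print('c1 mid top',disc(P,555,194,40,174,184));print('c2 small top',disc(P,544,82,35,198,208))
    print('button',disc(P,443,72,16,64,74));print('A',disc(P,482,-62,25,112,122));print('B',disc(P,484,-323,25,112,122))
    for a,x,y,h in(('L',613,-64,45),('M',613,-169,38),('S',605,-275,31)):
        m=(abs(P[...,0]-x)<95)&(abs(P[...,1]-y)<h+16)&(P[...,2]>15)&(P[...,2]<30)
        print(a,m.sum(),cv2.minAreaRect(P[m][:,:2].astype(np.float32)))
E
```

```text
[544.06970674  81.51930852 292.82494113]
w
c1 mid top (1608, array([555.9, 198.2, 177.4]), array([556.5, 196.9, 178.2]), array([555.4, 197.8]), 30.1)
c2 small top (1788, array([545. ,  86.5, 201.4]), array([545.8,  86.9, 202.4]), array([545. ,  86.9]), 23.0)
button (245, array([444.8,  73.8,  69. ]), array([445.4,  76.1,  71.7]), array([443.5,  74.6]), 14.1)
A (401, array([482.9, -58. , 115.5]), array([483.7, -57.6, 115.6]), array([482.8, -59. ]), 15.5)
B (185, array([ 486.4, -319.2,  115. ]), array([ 486.5, -317.3,  115.5]), array([ 484.8, -318.9]), 16.3)
L 1306 ((613.2291259765625, -68.37539672851562), (153.23606872558594, 107.8514404296875), 3.2383906841278076)
M 1132 ((613.4942016601562, -165.9185791015625), (77.8423843383789, 152.52513122558594), 86.11506652832031)
S 951 ((596.48779296875, -283.28912353515625), (88.80793762207031, 169.22573852539062), 85.79227447509766)
t
c1 mid top (216, array([554.9, 193.9, 178.8]), array([555.4, 194.3, 177.7]), array([555.2, 194.6]), 29.8)
c2 small top (174, array([544.7,  82.1, 202.8]), array([544.7,  82.8, 202.3]), array([544.9,  82.7]), 22.6)
button (65, array([443.4,  73.5,  69. ]), array([443.4,  72.6,  70.3]), array([443. ,  71.9]), 15.8)
A (84, array([482.1, -61.6, 116.6]), array([482. , -62. , 115.6]), array([481.7, -62.4]), 15.2)
B (76, array([ 484.8, -322.9,  116.5]), array([ 484.6, -323.2,  115.7]), array([ 485. , -322.9]), 14.8)
L 265 ((613.0940551757812, -63.81424331665039), (152.7783660888672, 90.29603576660156), 3.7709262371063232)
M 244 ((613.6202392578125, -169.82276916503906), (76.17878723144531, 152.5173797607422), 85.99846649169922)
S 234 ((605.47021484375, -275.37261962890625), (62.72706985473633, 153.50563049316406), 85.47956848144531)
```

Emit:
servo_tool([
  [0,0,0,0.004,-0.01,0.2,87],
  [0,0,0,0.004,-0.01,0.4,87],
  [0,0,0,0.004,-0.01,0.5,75],
  [0,0,0,0.004,-0.01,0.555,65],
  [0,0,0,0.004,-0.01,0.555,60],
  [0,0,0,0.004,-0.01,0.555,60],
])

```text
t: 4.2
ee_pos: [545.8, 84.7, 182.7]
orientation: [-3.141, 0.001, -0.003]
ft_force: [-0.0, -1.1, -0.5]
width: 60.5
grasp_force: 0.0
```

Emit:
servo_tool([
  [0,0,0,0,0,0,40],
  [0,0,0,0,0,0,38],
  [0,0,0,0,0,0,38],
  [0,0,0,0,0,0,38],
  [0,0,0,0,0,0,38],
])

```text
t: 4.82
ee_pos: [545.5, 85.0, 182.4]
orientation: [-3.141, 0.0, -0.002]
ft_force: [-0.9, 0.4, 6.0]
width: 44.0
grasp_force: 30.0
```

Emit:
servo_tool([
  [0,0,0,0,0,-0.03,38],
  [0,0,0,0,0,-0.06,38],
  [0,0,0,0,0,-0.1,38],
  [0,0,0,0,0,-0.15,38],
  [0,0,0,0,0,-0.2,38],
  [0,0,0,0,0,-0.28,38],
  [0,0,0,0,0,-0.36,38],
  [0,0,0,0,0,-0.36,38],
])

```text
t: 5.82
ee_pos: [546.1, 84.9, 255.6]
orientation: [-3.141, 0.0, -0.005]
ft_force: [-0.2, -0.1, -0.2]
width: 44.7
grasp_force: 30.0
```

Run:
```python
from h import *
snap('wrist','w1');z=load('w1');W=wpts(z)
for r in((175,184),(150,158),(198,270)): print(r,disc(W,545,85,40,*r))
cv2.imwrite('pics/c1.png',cv2.resize(z['p'][100:320,150:480,::-1],None,fx=2,fy=2))
```

```text
(175, 184) (1486, array([552.2,  86.6, 177.4]), array([556. ,  86.8, 177.3]), array([544.3,  86.5]), 29.8)
(150, 158) (720, array([556.2,  87. , 153.9]), array([564.1,  87. , 153.4]), array([544.3,  86.7]), 34.5)
(198, 270) (2354, array([551.3,  86.3, 242.7]), array([553.8,  86.2, 253.9]), array([557.3,  86.3]), 31.1)
```

View pics/c1.png

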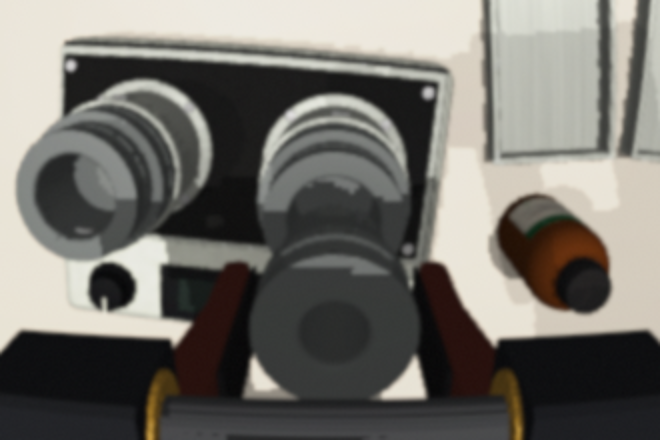

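Emit:
servo_tool([
  [0,0,0,0.03,0.2,0,38],
  [0,0,0,0.06,0.4,0,38],
  [0,0,0,0.09,0.6,0,38],
  [0,0,0,0.15,0.895,0,38],
])

```text
t: 6.38
ee_pos: [574.7, -94.8, 253.0]
orientation: [-3.141, -0.002, 0.002]
ft_force: [0.3, -0.1, -0.8]
width: 44.3
grasp_force: 30.0
```

Emit:
servo_tool([
  [0,0,0,0.03,0.2,0,38],
  [0,0,0,0.06,0.4,0,38],
  [0,0,0,0.09,0.6,0.1,38],
  [0,0,0,0.15,0.895,0.3,38],
  [0,0,0,0.15,0.895,0.5,38],
  [0,0,0,0.15,0.895,0.5,38],
  [0,0,0,0.15,0.895,0.5,38],
])

```text
t: 7.25
ee_pos: [605.4, -272.8, 154.5]
orientation: [-3.142, -0.0, -0.0]
ft_force: [-0.3, -0.9, -0.3]
width: 44.5
grasp_force: 30.0
```

Emit:
servo_tool([
  [0,0,0,0,0,0.2,38],
  [0,0,0,0,0,0.35,38],
  [0,0,0,0,0,0.45,38],
  [0,0,0,0,0,0.5,38],
  [0,0,0,0,0,0.53,38],
  [0,0,0,0,0,0.53,38],
])

```text
t: 8.0
ee_pos: [605.4, -273.4, 48.2]
orientation: [3.141, -0.0, 0.001]
ft_force: [-0.0, -0.8, -0.2]
width: 44.4
grasp_force: 30.0
```

Emit:
servo_tool([
  [0,0,0,0,0,0.008,38],
  [0,0,0,0,0,0.008,45],
  [0,0,0,0,0,0.008,70],
  [0,0,0,0,0,0.008,70],
  [0,0,0,0,0,0.008,70],
])

```text
t: 8.62
ee_pos: [605.1, -273.3, 46.2]
orientation: [3.142, -0.0, 0.0]
ft_force: [0.6, -0.6, -0.5]
width: 68.9
grasp_force: 0.0
```

Emit:
servo_tool([
  [0,0,0,0,0,-0.05,70],
  [0,0,0,0,0,-0.15,70],
  [0,0,0,0,0,-0.4,70],
  [0,0,0,0,0,-0.7,80],
  [0,0,0,0,0,-1,87],
  [0,0,0,0,0,-1,87],
])

```text
t: 9.38
ee_pos: [608.1, -274.7, 254.1]
orientation: [3.136, -0.0, 0.018]
ft_force: [0.7, -0.2, -0.4]
width: 86.9
grasp_force: 0.0
```

Run:
```python
from h import *
snap('wrist','w2');W=wpts(load('w2'))
print(disc(W,605,-273,35,60,70),disc(W,605,-273,35,55,80))
```

```text
(949, array([ 602.2, -270.8,   63. ]), array([ 602.5, -270.9,   62.9]), array([ 602.2, -270.8]), 22.7) (985, array([ 602.2, -270.8,   60.5]), array([ 602.8, -270.8,   62.7]), array([ 602.4, -270.8]), 22.8)
```

Emit:
servo_tool([
  [0,0,0,-0.03,-0.2,0,87],
  [0,0,0,-0.06,-0.4,0,87],
  [0,0,0,-0.1,-0.6,0,87],
  [0,0,0,-0.15,-0.895,0,87],
])

```text
t: 9.93
ee_pos: [573.9, -93.4, 244.9]
orientation: [-3.141, 0.003, 0.003]
ft_force: [0.6, 0.9, -0.5]
width: 87.3
grasp_force: 0.0
```

Emit:
servo_tool([
  [0,0,0,-0.03,-0.2,0,87],
  [0,0,0,-0.06,-0.4,0,87],
  [0,0,0,-0.1,-0.6,0,87],
  [0,0,0,-0.13,-0.8,0,87],
  [0,0,0,-0.15,-0.895,0,87],
  [0,0,0,-0.15,-0.895,0,87],
])

```text
t: 10.68
ee_pos: [544.5, 85.3, 245.5]
orientation: [3.141, 0.003, -0.002]
ft_force: [-0.1, -0.8, 0.3]
width: 86.8
grasp_force: 0.0
```

Emit:
servo_tool([
  [0,0,0,0,0,0.2,87],
  [0,0,0,0,0,0.35,80],
  [0,0,0,0,0,0.43,75],
  [0,0,0,0,0,0.44,75],
  [0,0,0,0,0,0.44,75],
  [0,0,0,0,0,0.44,52],
  [0,0,0,0,0,0.44,52],
  [0,0,0,0,0,0.44,52],
  [0,0,0,0,0,0.44,52],
  [0,0,0,0,0,0.44,52],
])

```text
t: 11.92
ee_pos: [545.6, 85.0, 158.9]
orientation: [-3.141, 0.0, -0.002]
ft_force: [-1.0, 0.7, 6.2]
width: 59.2
grasp_force: 30.0
```

```bash
python3 -c "
from h import *
o=ctrl.get_obs();print(o)"
```

```text
{'t': 11.925, 'qpos': array([1.32939486e-01, 4.01425826e-01, 1.84024228e+00, 1.86479660e-04,
       8.98480003e-01, 1.70370938e+00]), 'qvel': array([ 0.00040045,  0.00084913, -0.00098258, -0.00070225,  0.00013904,
       -0.00014606]), 'joint_torque': array([-5.38073760e-01, -4.55927682e+01, -2.16401106e+01, -2.28881626e-01,
       -3.27910474e-01, -2.27637979e-02]), 'ee_pos': array([545.64641939,  85.01982846, 158.94105463]), 'orientation': array([-3.14125572e+00,  1.40732303e-04, -2.21843774e-03]), 'ft_force': array([-1.04360912,  0.72185124,  6.20070026]), 'moment': array([ 0.12057823,  0.14380048, -0.01286142]), 'grasp_force': 30.001157310325652, 'width': 59.19379790801653}
```

Emit:
servo_tool([
  [0,0,0,0,0,-0.03,52],
  [0,0,0,0,0,-0.06,52],
  [0,0,0,0,0,-0.1,52],
  [0,0,0,0,0,-0.15,52],
  [0,0,0,0,0,-0.2,52],
  [0,0,0,0,0,-0.28,52],
  [0,0,0,0,0,-0.36,52],
  [0,0,0,0,0,-0.4,52],
  [0,0,0,0,0,-0.4,52],
])

```text
t: 13.05
ee_pos: [545.5, 84.8, 239.0]
orientation: [-3.141, 0.0, -0.002]
ft_force: [0.3, -0.0, -0.7]
width: 59.0
grasp_force: 30.0
```

Run:
```python
from h import *
print(ctrl.get_obs()['width'])
snap('wrist','w3');W=wpts(load('w3'))
for r in((175,184),(150,158)): print(r,disc(W,545,85,40,*r))
m=disc(pts(load('t0')),650,-170,300,0,8)
T=pts(load('t0'));s=T[(T[...,0]>690)&(T[...,0]<800)&(abs(T[...,1]+165)<80)&(T[...,2]>12)];print('rack',s.min(0),s.max(0))
```

```text
58.95586660453414
(175, 184) None
(150, 158) (1254, array([556.7,  86.5, 153.6]), array([561.7,  86.9, 154.6]), array([544. ,  86.5]), 34.6)
rack [ 690.02452134 -213.01244551   13.00159456] [799.89402697 -93.78350221 115.73606985]
```

Emit:
servo_tool([
  [0,0,0,0.06,0.15,0,52],
  [0,0,0,0.13,0.32,0,52],
  [0,0,0,0.2,0.5,0,52],
  [0,0,0,0.26,0.64,0,52],
])

```text
t: 13.6
ee_pos: [597.0, -44.6, 237.2]
orientation: [-3.142, 0.001, 0.002]
ft_force: [-0.2, 0.0, -0.0]
width: 59.3
grasp_force: 30.0
```

Emit:
servo_tool([
  [0,0,0,0.06,0.15,0,52],
  [0,0,0,0.13,0.32,0.1,52],
  [0,0,0,0.2,0.5,0.25,52],
  [0,0,0,0.26,0.64,0.4,52],
  [0,0,0,0.26,0.64,0.5,52],
  [0,0,0,0.26,0.64,0.5,52],
  [0,0,0,0.26,0.64,0.5,52],
])

```text
t: 14.48
ee_pos: [649.3, -170.3, 138.8]
orientation: [-3.142, -0.001, -0.001]
ft_force: [0.4, 0.4, -0.6]
width: 58.9
grasp_force: 30.0
```

Emit:
servo_tool([
  [0,0,0,0,0,0.15,52],
  [0,0,0,0,0,0.3,52],
  [0,0,0,0,0,0.37,52],
  [0,0,0,0,0,0.4,52],
  [0,0,0,0,0,0.42,52],
  [0,0,0,0,0,0.425,52],
  [0,0,0,0,0,0.425,60],
  [0,0,0,0,0,0.425,80],
  [0,0,0,0,0,0.425,80],
  [0,0,0,0,0,0.425,80],
])

```text
t: 15.72
ee_pos: [649.1, -171.3, 53.1]
orientation: [3.142, -0.0, 0.0]
ft_force: [-0.6, -0.4, -0.4]
width: 79.9
grasp_force: 0.0
```

Emit:
servo_tool([
  [0,0,0,0,0,-0.05,80],
  [0,0,0,0,0,-0.15,80],
  [0,0,0,0,0,-0.4,80],
  [0,0,0,0,0,-0.7,80],
  [0,0,0,0,0,-1,87],
  [0,0,0,0,0,-1,87],
  [0,0,0,0,0,-1,87],
])

```text
t: 16.6
ee_pos: [648.8, -171.2, 253.9]
orientation: [3.141, -0.0, 0.001]
ft_force: [-0.2, -0.5, -0.3]
width: 87.0
grasp_force: 0.0
```

Run:
```python
from h import *
snap('wrist','w4');W=wpts(load('w4'))
print(disc(W,649,-170,40,66,80),disc(W,605,-273,35,60,80))
```

```text
(1247, array([ 647.4, -169.7,   70.2]), array([ 648.2, -169.7,   71.8]), array([ 647.9, -169.4]), 30.0) (823, array([ 604.3, -271.3,   63.8]), array([ 605.1, -270.6,   64.9]), array([ 603.6, -271.7]), 23.3)
```

Emit:
servo_tool([
  [0,0,0,-0.06,-0.15,0,87],
  [0,0,0,-0.13,-0.32,0,87],
  [0,0,0,-0.2,-0.5,0,87],
  [0,0,0,-0.26,-0.64,0,87],
])

```text
t: 17.15
ee_pos: [595.3, -41.9, 251.0]
orientation: [-3.141, -0.0, 0.006]
ft_force: [0.5, 0.1, 0.6]
width: 87.1
grasp_force: 0.0
```

Emit:
servo_tool([
  [0,0,0,-0.06,-0.15,0,87],
  [0,0,0,-0.13,-0.32,0,87],
  [0,0,0,-0.2,-0.5,0,87],
  [0,0,0,-0.25,-0.62,0,87],
  [0,0,0,-0.26,-0.64,0,87],
  [0,0,0,-0.26,-0.64,0,87],
])

```text
t: 17.9
ee_pos: [544.9, 84.4, 252.2]
orientation: [3.141, 0.0, -0.002]
ft_force: [-0.3, 0.1, -0.1]
width: 87.0
grasp_force: 0.0
```

Emit:
servo_tool([
  [0,0,0,0,0,0.2,87],
  [0,0,0,0,0,0.4,87],
  [0,0,0,0,0,0.55,87],
  [0,0,0,0,0,0.59,87],
  [0,0,0,0,0,0.595,87],
  [0,0,0,0,0,0.595,62],
  [0,0,0,0,0,0.595,62],
  [0,0,0,0,0,0.595,62],
  [0,0,0,0,0,0.595,62],
  [0,0,0,0,0,0.595,62],
])

```text
t: 19.15
ee_pos: [546.0, 84.9, 135.1]
orientation: [-3.141, 0.0, -0.003]
ft_force: [0.5, -0.5, 7.0]
width: 69.2
grasp_force: 30.0
```

Emit:
servo_tool([
  [0,0,0,0,0,-0.03,62],
  [0,0,0,0,0,-0.06,62],
  [0,0,0,0,0,-0.1,62],
  [0,0,0,0,0,-0.15,62],
  [0,0,0,0,0,-0.2,62],
  [0,0,0,0,0,-0.3,62],
  [0,0,0,0,0,-0.4,62],
  [0,0,0,0,0,-0.5,62],
  [0,0,0,0,0,-0.5,62],
])

```text
t: 20.27
ee_pos: [545.9, 85.0, 236.3]
orientation: [-3.141, 0.0, -0.005]
ft_force: [0.7, 0.7, -0.7]
width: 69.0
grasp_force: 30.0
```

Run:
```python
from h import *
print(ctrl.get_obs()['width'])
snap('wrist','w5');W=wpts(load('w5'))
for r in((125,135),(150,158)): print(r,disc(W,545,85,40,*r))
```

```text
68.99276542091759
(125, 135) (820, array([559.4,  86.2, 128.1]), array([564.6,  86.9, 128.8]), array([544.5,  86.3]), 36.8)
(150, 158) None
```

Emit:
servo_tool([
  [0,0,0,0.1,0.15,0,62],
  [0,0,0,0.23,0.32,0,62],
  [0,0,0,0.37,0.5,0,62],
  [0,0,0,0.48,0.65,0,62],
  [0,0,0,0.53,0.72,0,62],
  [0,0,0,0.53,0.72,0,62],
  [0,0,0,0.53,0.72,0,62],
])

```text
t: 21.2
ee_pos: [650.1, -58.2, 233.7]
orientation: [-3.141, -0.001, 0.002]
ft_force: [-0.3, -0.2, -1.6]
width: 69.2
grasp_force: 30.0
```

Emit:
servo_tool([
  [0,0,0,0,0,0.2,62],
  [0,0,0,0,0,0.4,62],
  [0,0,0,0,0,0.6,62],
  [0,0,0,0,0,0.75,62],
  [0,0,0,0,0,0.83,62],
  [0,0,0,0,0,0.88,62],
  [0,0,0,0,0,0.9,62],
  [0,0,0,0,0,0.905,62],
  [0,0,0,0,0,0.905,62],
])

```text
t: 22.32
ee_pos: [651.7, -59.2, 54.0]
orientation: [-3.142, 0.001, -0.002]
ft_force: [0.2, 1.1, 0.8]
width: 68.8
grasp_force: 30.0
```

Emit:
servo_tool([
  [0,0,0,0,0,0,75],
  [0,0,0,0,0,0,87],
  [0,0,0,0,0,0,87],
  [0,0,0,0,0,-0.05,87],
  [0,0,0,0,0,-0.15,87],
  [0,0,0,0,0,-0.4,87],
  [0,0,0,0,0,-0.7,87],
  [0,0,0,0,0,-0.9,87],
  [0,0,0,0,0,-0.9,87],
])

```text
t: 23.45
ee_pos: [653.5, -59.5, 239.1]
orientation: [3.141, -0.0, 0.014]
ft_force: [0.4, -1.5, -0.5]
width: 87.0
grasp_force: 0.0
```

Run:
```python
from h import *
snap('wrist','w6');W=wpts(load('w6'))
print(disc(W,651,-60,45,66,80),disc(W,649,-170,40,66,80))
print('c1',disc(W,555,196,40,174,184))
```

```text
(1294, array([648.9, -57.5,  69.4]), array([649.1, -57.4,  70.4]), array([648.7, -57.1]), 34.8) (1214, array([ 646.3, -168.8,   69.5]), array([ 647.3, -168.5,   70.3]), array([ 646.4, -169.4]), 30.1)
c1 None
```

Emit:
servo_tool([
  [0,0,0,-0.06,-0.15,0,87],
  [0,0,0,-0.12,-0.32,0,87],
  [0,0,0,-0.19,-0.5,0,87],
  [0,0,0,-0.24,-0.64,0,87],
])

```text
t: 24.0
ee_pos: [601.4, 69.9, 231.8]
orientation: [3.141, 0.0, -0.004]
ft_force: [0.5, 0.5, 0.1]
width: 86.9
grasp_force: 0.0
```

Emit:
servo_tool([
  [0,0,0,-0.06,-0.15,0,87],
  [0,0,0,-0.12,-0.32,0,87],
  [0,0,0,-0.19,-0.5,0,87],
  [0,0,0,-0.23,-0.62,0,87],
  [0,0,0,-0.24,-0.64,0,87],
  [0,0,0,-0.24,-0.64,0,87],
])

```text
t: 24.75
ee_pos: [554.7, 196.3, 232.5]
orientation: [3.141, 0.0, -0.002]
ft_force: [-0.5, -0.3, -0.6]
width: 86.7
grasp_force: 0.0
```

Emit:
servo_tool([
  [0,0,0,0,0,0.15,87],
  [0,0,0,0,0,0.28,87],
  [0,0,0,0,0,0.35,80],
  [0,0,0,0,0,0.375,75],
  [0,0,0,0,0,0.375,75],
  [0,0,0,0,0,0.375,52],
  [0,0,0,0,0,0.375,52],
  [0,0,0,0,0,0.375,52],
  [0,0,0,0,0,0.375,52],
  [0,0,0,0,0,0.375,52],
])

```text
t: 26.0
ee_pos: [555.6, 196.9, 158.8]
orientation: [-3.141, 0.0, -0.002]
ft_force: [-0.4, -0.6, 5.9]
width: 59.1
grasp_force: 30.0
```

Emit:
servo_tool([
  [0,0,0,0,0,-0.03,52],
  [0,0,0,0,0,-0.06,52],
  [0,0,0,0,0,-0.1,52],
  [0,0,0,0,0,-0.15,52],
  [0,0,0,0,0,-0.2,52],
  [0,0,0,0,0,-0.28,52],
  [0,0,0,0,0,-0.36,52],
  [0,0,0,0,0,-0.4,52],
  [0,0,0,0,0,-0.4,52],
])

```text
t: 27.12
ee_pos: [555.5, 196.9, 239.0]
orientation: [-3.141, 0.0, -0.002]
ft_force: [0.5, 0.0, -1.2]
width: 59.0
grasp_force: 30.0
```

Run:
```python
from h import *
print(ctrl.get_obs()['width'])
snap('wrist','w7');W=wpts(load('w7'))
for r in((175,184),(150,158)): print(r,disc(W,555,196,40,*r))
print('c2rim',disc(W,545,86,45,122,136))
```

```text
59.014588922215154
(175, 184) None
(150, 158) (1240, array([568.1, 197.8, 153.7]), array([572.4, 197.8, 154.6]), array([554.6, 197.9]), 34.5)
c2rim (1492, array([544.2,  87.2, 126.9]), array([544.7,  87.9, 128.4]), array([544.2,  87.4]), 36.9)
```

Emit:
servo_tool([
  [0,0,0,0.01,0.2,0,52],
  [0,0,0,0.02,0.45,0,52],
  [0,0,0,0.04,0.7,0,52],
  [0,0,0,0.055,0.905,0,52],
])

```text
t: 27.68
ee_pos: [565.6, 14.0, 237.3]
orientation: [3.142, -0.001, -0.002]
ft_force: [0.8, 0.2, -1.1]
width: 59.2
grasp_force: 30.0
```

Emit:
servo_tool([
  [0,0,0,0.01,0.2,0,52],
  [0,0,0,0.02,0.45,0,52],
  [0,0,0,0.04,0.7,0,52],
  [0,0,0,0.05,0.85,0.1,52],
  [0,0,0,0.055,0.905,0.3,52],
  [0,0,0,0.055,0.905,0.5,52],
  [0,0,0,0.055,0.905,0.5,52],
  [0,0,0,0.055,0.905,0.5,52],
])

```text
t: 28.68
ee_pos: [577.6, -165.2, 138.9]
orientation: [3.141, 0.0, 0.001]
ft_force: [0.8, -0.2, -0.1]
width: 59.4
grasp_force: 30.0
```

Emit:
servo_tool([
  [0,0,0,0,0,0.15,52],
  [0,0,0,0,0,0.3,52],
  [0,0,0,0,0,0.37,52],
  [0,0,0,0,0,0.4,52],
  [0,0,0,0,0,0.42,52],
  [0,0,0,0,0,0.425,52],
  [0,0,0,0,0,0.425,60],
  [0,0,0,0,0,0.425,80],
  [0,0,0,0,0,0.425,80],
  [0,0,0,0,0,0.425,80],
])

```text
t: 29.92
ee_pos: [577.0, -165.2, 53.1]
orientation: [-3.142, 0.0, 0.0]
ft_force: [0.6, -0.7, -0.3]
width: 80.0
grasp_force: 0.0
```

Emit:
servo_tool([
  [0,0,0,0,0,-0.05,80],
  [0,0,0,0,0,-0.15,80],
  [0,0,0,0,0,-0.4,80],
  [0,0,0,0,0,-0.7,80],
  [0,0,0,0,0,-0.9,87],
  [0,0,0,0,0,-0.9,87],
  [0,0,0,0,0,-0.9,87],
])

```text
t: 30.8
ee_pos: [576.7, -165.1, 233.5]
orientation: [3.141, -0.0, 0.001]
ft_force: [-0.5, 0.0, -0.0]
width: 87.1
grasp_force: 0.0
```

Run:
```python
from h import *
snap('wrist','w8');W=wpts(load('w8'))
print(disc(W,577,-166,33,66,80),disc(W,649,-170,33,66,80))
print('A',disc(W,482,-59,25,110,122),'B',disc(W,485,-320,25,110,122))
```

```text
(1427, array([ 576.4, -163.7,   70.3]), array([ 577.2, -163.7,   72.2]), array([ 576.6, -163.7]), 30.1) (1509, array([ 648.2, -169.9,   70.5]), array([ 648. , -169.9,   72.2]), array([ 648.1, -169.9]), 29.9)
A None B (287, array([ 485.8, -317.2,  113.6]), array([ 489.5, -316.6,  114.4]), array([ 485.7, -319.1]), 15.4)
```

Emit:
servo_tool([
  [0,0,0,-0.01,-0.2,0,87],
  [0,0,0,-0.02,-0.45,0,87],
  [0,0,0,-0.04,-0.7,0,87],
  [0,0,0,-0.055,-0.905,0,87],
])

```text
t: 31.35
ee_pos: [564.8, 17.5, 231.5]
orientation: [-3.142, -0.0, 0.005]
ft_force: [0.8, -0.3, -0.1]
width: 86.8
grasp_force: 0.0
```

Emit:
servo_tool([
  [0,0,0,-0.01,-0.2,0,87],
  [0,0,0,-0.02,-0.45,0,87],
  [0,0,0,-0.04,-0.7,0,87],
  [0,0,0,-0.05,-0.85,0,87],
  [0,0,0,-0.055,-0.905,0,87],
  [0,0,0,-0.055,-0.905,0,87],
  [0,0,0,-0.055,-0.905,0,87],
])

```text
t: 32.22
ee_pos: [555.0, 195.6, 232.7]
orientation: [3.141, -0.002, -0.001]
ft_force: [-0.6, 0.2, -0.5]
width: 87.3
grasp_force: 0.0
```

Emit:
servo_tool([
  [0,0,0,0,0,0.2,87],
  [0,0,0,0,0,0.37,87],
  [0,0,0,0,0,0.46,87],
  [0,0,0,0,0,0.49,87],
  [0,0,0,0,0,0.495,87],
  [0,0,0,0,0,0.495,62],
  [0,0,0,0,0,0.495,62],
  [0,0,0,0,0,0.495,62],
  [0,0,0,0,0,0.495,62],
  [0,0,0,0,0,0.495,62],
])

```text
t: 33.48
ee_pos: [555.8, 196.9, 134.8]
orientation: [-3.141, 0.0, -0.002]
ft_force: [1.0, 0.1, 6.7]
width: 69.1
grasp_force: 30.0
```

Emit:
servo_tool([
  [0,0,0,0,0,-0.03,62],
  [0,0,0,0,0,-0.06,62],
  [0,0,0,0,0,-0.1,62],
  [0,0,0,0,0,-0.15,62],
  [0,0,0,0,0,-0.2,62],
  [0,0,0,0,0,-0.3,62],
  [0,0,0,0,0,-0.4,62],
  [0,0,0,0,0,-0.5,62],
  [0,0,0,0,0,-0.5,62],
])

```text
t: 34.6
ee_pos: [556.1, 197.2, 236.6]
orientation: [-3.14, 0.0, -0.006]
ft_force: [0.0, 0.2, -1.9]
width: 69.1
grasp_force: 30.0
```

Run:
```python
from h import *
print(ctrl.get_obs()['width'])
snap('wrist','w9');W=wpts(load('w9'))
for r in((122,136),(150,158)): print(r,disc(W,555,197,45,*r))
print('c2rim',disc(W,545,86,45,122,136),'A',disc(W,482,-59,25,110,122))
```

```text
69.0940830253834
(122, 136) (841, array([570.1, 197.6, 126.5]), array([575.7, 197.6, 128.5]), array([555.4, 197.7]), 36.6)
(150, 158) None
c2rim (1473, array([543.9,  87.1, 126.9]), array([544.3,  87.8, 128. ]), array([543.1,  86.8]), 37.4) A (276, array([482.5, -57.7, 113.3]), array([484.7, -54.8, 114.2]), array([481.7, -57.8]), 15.2)
```

Emit:
servo_tool([
  [0,0,0,0.01,0.15,0,62],
  [0,0,0,0.025,0.35,0,62],
  [0,0,0,0.04,0.52,0,62],
  [0,0,0,0.05,0.65,0,62],
])

```text
t: 35.15
ee_pos: [564.3, 65.4, 233.1]
orientation: [3.141, -0.001, -0.003]
ft_force: [-0.1, 0.6, -0.9]
width: 69.0
grasp_force: 30.0
```

Emit:
servo_tool([
  [0,0,0,0.01,0.15,0,62],
  [0,0,0,0.025,0.35,0,62],
  [0,0,0,0.04,0.55,0,62],
  [0,0,0,0.05,0.65,0,62],
  [0,0,0,0.05,0.65,0,62],
  [0,0,0,0.05,0.65,0,62],
])

```text
t: 35.9
ee_pos: [574.8, -62.2, 233.7]
orientation: [-3.141, -0.0, 0.001]
ft_force: [-0.1, -0.5, -1.3]
width: 69.0
grasp_force: 30.0
```

Emit:
servo_tool([
  [0,0,0,0,0,0.2,62],
  [0,0,0,0,0,0.4,62],
  [0,0,0,0,0,0.6,62],
  [0,0,0,0,0,0.75,62],
  [0,0,0,0,0,0.83,62],
  [0,0,0,0,0,0.88,62],
  [0,0,0,0,0,0.9,62],
  [0,0,0,0,0,0.905,62],
  [0,0,0,0,0,0.905,62],
])

```text
t: 37.02
ee_pos: [575.6, -63.3, 53.9]
orientation: [3.141, -0.0, 0.002]
ft_force: [0.1, 0.2, 0.3]
width: 69.3
grasp_force: 30.0
```

Emit:
servo_tool([
  [0,0,0,0,0,0,75],
  [0,0,0,0,0,0,87],
  [0,0,0,0,0,0,87],
  [0,0,0,0,0,-0.05,87],
  [0,0,0,0,0,-0.15,87],
  [0,0,0,0,0,-0.4,87],
  [0,0,0,0,0,-0.7,87],
  [0,0,0,0,0,-1,87],
  [0,0,0,0,0,-1,87],
])

```text
t: 38.15
ee_pos: [578.2, -63.6, 260.2]
orientation: [3.14, -0.0, 0.018]
ft_force: [0.2, -0.1, -0.2]
width: 86.8
grasp_force: 0.0
```

Run:
```python
from h import *
snap('wrist','w10');W=wpts(load('w10'))
print(disc(W,575,-62,36,66,80),disc(W,650,-59,36,66,80))
```

```text
(1160, array([573.6, -61.8,  69.5]), array([573.6, -61.7,  70. ]), array([573.3, -61.9]), 34.8) (1217, array([648.3, -57.8,  69.2]), array([648.9, -57.8,  69.7]), array([648.2, -57.4]), 34.7)
```

Emit:
servo_tool([
  [0,0,0,-0.15,0,0,87],
  [0,0,0,-0.3,-0.015,0,87],
  [0,0,0,-0.42,-0.015,0,87],
  [0,0,0,-0.465,-0.015,0,87],
  [0,0,0,-0.465,-0.015,0,87],
  [0,0,0,-0.465,-0.015,0,87],
  [0,0,0,-0.465,-0.015,0,87],
  [0,0,0,-0.465,-0.015,0,87],
])

```text
t: 39.2
ee_pos: [482.4, -60.2, 253.0]
orientation: [-3.142, 0.0, 0.0]
ft_force: [0.6, -0.3, -0.6]
width: 86.9
grasp_force: 0.0
```

Run:
```python
from h import *
print(ctrl.get_obs()['ee_pos'])
snap('wrist','w11');z=load('w11');W=wpts(z)
print('A',disc(W,482,-59,25,108,122),'c2rim',disc(W,545,86,45,122,136),'c1rim',disc(W,555,197,45,122,136))
cv2.imwrite('pics/c2.png',z['p'][:,:,::-1])
```

```text
[482.39679215 -60.2193634  252.95067822]
A (713, array([483. , -57.8, 113.2]), array([483.5, -58.8, 115.4]), array([482.3, -58.4]), 15.9) c2rim (1435, array([544.4,  86.5, 127.3]), array([544.9,  86.1, 129.1]), array([545.2,  86.5]), 37.2) c1rim (1089, array([555.4, 197.8, 127.3]), array([555.6, 196.1, 128.5]), array([555.3, 197.5]), 37.3)
```

View pics/c2.png

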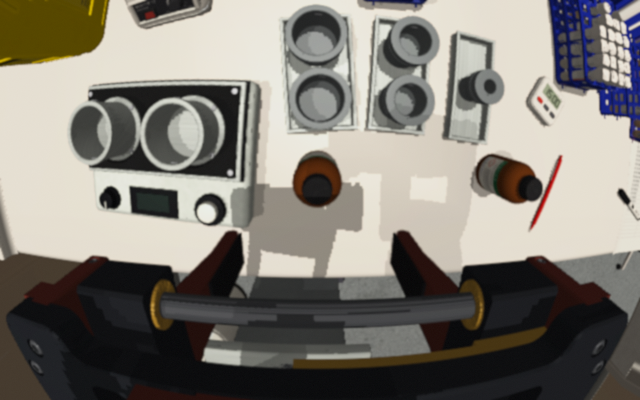

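Emit:
servo_tool([
  [0,0,0,0.005,0,0.25,87],
  [0,0,0,0.005,0,0.5,87],
  [0,0,0,0.005,0,0.7,80],
  [0,0,0,0.005,0,0.79,70],
  [0,0,0,0.005,0,0.795,60],
  [0,0,0,0.005,0,0.795,40],
  [0,0,0,0.005,0,0.795,26],
  [0,0,0,0.005,0,0.795,26],
  [0,0,0,0.005,0,0.795,26],
  [0,0,0,0.005,0,0.795,26],
])

```text
t: 40.5
ee_pos: [483.6, -60.3, 94.8]
orientation: [3.141, -0.0, 0.002]
ft_force: [0.4, 0.5, 7.0]
width: 30.8
grasp_force: 30.0
```

Emit:
servo_tool([
  [0,0,0,0,0,-0.05,26],
  [0,0,0,0,0,-0.15,26],
  [0,0,0,0,0,-0.35,26],
  [0,0,0,0,0,-0.55,26],
  [0,0,0,0,0,-0.72,26],
  [0,0,0,0,0,-0.8,26],
  [0,0,0,0,0,-0.8,26],
])

```text
t: 41.38
ee_pos: [483.4, -60.3, 254.7]
orientation: [3.141, -0.0, 0.003]
ft_force: [-0.5, -0.4, -2.1]
width: 30.7
grasp_force: 30.0
```

Emit:
servo_tool([
  [0,0,0,0.06,-0.14,0,26],
  [0,0,0,0.14,-0.32,0,26],
  [0,0,0,0.22,-0.52,0,26],
  [0,0,0,0.28,-0.66,0,26],
  [0,0,0,0.31,-0.725,0,26],
  [0,0,0,0.31,-0.725,0,26],
  [0,0,0,0.31,-0.725,0,26],
  [0,0,0,0.31,-0.725,0,26],
])

```text
t: 42.38
ee_pos: [544.7, 83.8, 254.0]
orientation: [3.141, -0.002, -0.0]
ft_force: [0.1, -0.1, -1.1]
width: 31.0
grasp_force: 30.0
```

Run:
```python
from h import *
o=ctrl.get_obs();print(o['ee_pos'],o['width'])
snap('wrist','w12');z=load('w12');W=wpts(z)
for r in((262,285),(220,262)): print('cap',disc(W,545,86,40,*r))
cv2.imwrite('pics/c3.png',z['p'][:,:,::-1])
```

```text
[544.74510583  83.83348388 254.03357229] 31.00214251602137
cap (3730, array([544.2,  85.2, 273.5]), array([548.7,  85.4, 273.9]), array([553.8,  85.2]), 24.8)
cap (3200, array([559.3,  85.3, 241. ]), array([562.3,  85.4, 246.4]), array([550. ,  85.3]), 27.0)
```

View pics/c3.png

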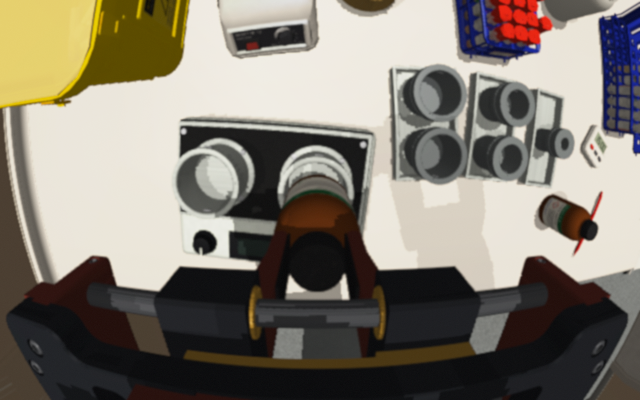

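Emit:
servo_tool([
  [0,0,0,0,0,0.08,26],
  [0,0,0,0,0,0.11,26],
  [0,0,0,0,0,0.13,26],
  [0,0,0,0,0,0.15,26],
  [0,0,0,0,0,0.17,26],
  [0,0,0,0,0,0.19,26],
  [0,0,0,0,0,0.19,26],
])

```text
t: 43.3
ee_pos: [544.9, 84.8, 215.8]
orientation: [3.142, -0.0, -0.001]
ft_force: [0.4, -0.3, -2.6]
width: 31.0
grasp_force: 30.0
```

Emit:
servo_tool([
  [0,0,0,0,0,0.05,26],
  [0,0,0,0,0,0.1,26],
  [0,0,0,0,0,0.15,26],
  [0,0,0,0,0,0.19,26],
  [0,0,0,0,0,0.22,26],
  [0,0,0,0,0,0.23,26],
  [0,0,0,0,0,0.23,26],
])

```text
t: 44.18
ee_pos: [545.3, 84.8, 170.2]
orientation: [-3.142, 0.0, -0.001]
ft_force: [-0.7, -0.7, -1.4]
width: 30.6
grasp_force: 30.0
```

Emit:
servo_tool([
  [0,0,0,0,0,0,40],
  [0,0,0,0,0,0,60],
  [0,0,0,0,0,0,70],
  [0,0,0,0,0,0,70],
  [0,0,0,0,0,-0.1,70],
  [0,0,0,0,0,-0.3,87],
  [0,0,0,0,0,-0.45,87],
  [0,0,0,0,0,-0.45,87],
])

```text
t: 45.18
ee_pos: [546.6, 85.0, 262.4]
orientation: [-3.141, 0.0, -0.008]
ft_force: [-1.2, -0.2, -0.1]
width: 86.9
grasp_force: 0.0
```

Emit:
servo_tool([
  [0,0,0,-0.02,0.15,0,87],
  [0,0,0,-0.05,0.35,0,87],
  [0,0,0,-0.08,0.52,0,87],
  [0,0,0,-0.1,0.675,0,87],
  [0,0,0,-0.1,0.675,0,87],
  [0,0,0,-0.1,0.675,0,87],
])

```text
t: 45.92
ee_pos: [524.7, -49.8, 259.2]
orientation: [-3.141, 0.001, 0.002]
ft_force: [-0.3, -1.0, -0.3]
width: 87.1
grasp_force: 0.0
```

Run:
```python
from h import *
print(ctrl.get_obs()['ee_pos'])
snap('wrist','w13');z=load('w13');W=wpts(z)
print('A in c2',disc(W,545,86,30,180,196),'rim',disc(W,545,86,45,122,136),'B',disc(W,485,-320,25,108,122))
```

```text
[524.70279971 -49.78676214 259.1916613 ]
A in c2 (983, array([545. ,  86.1, 186.5]), array([545.4,  83.6, 189.7]), array([544.5,  85.8]), 15.8) rim (1076, array([545.2,  84.2, 129. ]), array([552.8,  69.9, 129.7]), array([545. ,  86.4]), 36.9) B (374, array([ 486.2, -318.1,  113.2]), array([ 487. , -316.4,  114.9]), array([ 486.2, -318.7]), 15.9)
```

Emit:
servo_tool([
  [0,0,0,-0.02,0.15,0,87],
  [0,0,0,-0.05,0.35,0,87],
  [0,0,0,-0.08,0.52,0,87],
  [0,0,0,-0.1,0.675,0,87],
])

```text
t: 46.48
ee_pos: [505.1, -185.2, 259.8]
orientation: [-3.141, -0.002, 0.0]
ft_force: [-0.0, 0.3, 0.2]
width: 86.9
grasp_force: 0.0
```

Emit:
servo_tool([
  [0,0,0,-0.02,0.15,0,87],
  [0,0,0,-0.05,0.35,0,87],
  [0,0,0,-0.08,0.52,0,87],
  [0,0,0,-0.1,0.675,0,87],
  [0,0,0,-0.1,0.675,0,87],
  [0,0,0,-0.1,0.675,0,87],
  [0,0,0,-0.1,0.675,0,87],
  [0,0,0,-0.1,0.675,0,87],
])

```text
t: 47.48
ee_pos: [485.3, -319.3, 260.1]
orientation: [-3.142, -0.002, -0.0]
ft_force: [0.6, -0.8, 0.1]
width: 86.9
grasp_force: 0.0
```

Run:
```python
from h import *
print(ctrl.get_obs()['ee_pos'])
snap('wrist','w14');z=load('w14');W=wpts(z)
print('B',disc(W,485,-320,25,108,122))
s=W[(abs(W[...,0]-480)<90)&(W[...,1]<-360)&(W[...,1]>-480)&(W[...,2]>5)&(W[...,2]<20)];print('pen',s.min(0),s.max(0))
```

```text
[ 485.31347403 -319.32542716  260.13755935]
B (686, array([ 485.6, -320.3,  113.2]), array([ 486.6, -320.4,  115.4]), array([ 485.7, -320.5]), 15.6)
pen [ 391.42775337 -472.60062778    5.00777849] [ 569.97609039 -415.80705954   17.45117001]
```

Emit:
servo_tool([
  [0,0,0,0.005,0.005,0.25,87],
  [0,0,0,0.005,0.005,0.5,87],
  [0,0,0,0.005,0.005,0.7,80],
  [0,0,0,0.005,0.005,0.8,70],
  [0,0,0,0.005,0.005,0.83,60],
  [0,0,0,0.005,0.005,0.83,40],
  [0,0,0,0.005,0.005,0.83,26],
  [0,0,0,0.005,0.005,0.83,26],
  [0,0,0,0.005,0.005,0.83,26],
  [0,0,0,0.005,0.005,0.83,26],
])

```text
t: 48.78
ee_pos: [486.6, -321.7, 95.0]
orientation: [3.141, -0.0, 0.002]
ft_force: [-1.1, 0.1, 6.0]
width: 30.9
grasp_force: 30.0
```

Emit:
servo_tool([
  [0,0,0,0,0,-0.05,26],
  [0,0,0,0,0,-0.15,26],
  [0,0,0,0,0,-0.35,26],
  [0,0,0,0,0,-0.55,26],
  [0,0,0,0,0,-0.72,26],
  [0,0,0,0,0,-0.9,26],
  [0,0,0,0,0,-1,26],
  [0,0,0,0,0,-1,26],
])

```text
t: 49.78
ee_pos: [486.6, -321.5, 295.9]
orientation: [3.14, -0.0, 0.004]
ft_force: [0.1, -0.6, -0.4]
width: 30.7
grasp_force: 30.0
```

Emit:
servo_tool([
  [0,0,0,0.02,-0.12,-0.05,26],
  [0,0,0,0.04,-0.3,-0.1,26],
  [0,0,0,0.07,-0.5,-0.1,26],
  [0,0,0,0.09,-0.7,-0.1,26],
  [0,0,0,0.115,-0.865,-0.1,26],
])

```text
t: 50.4
ee_pos: [508.1, -146.5, 312.6]
orientation: [-3.141, -0.0, 0.004]
ft_force: [-0.1, -0.4, -1.8]
width: 30.8
grasp_force: 30.0
```

Emit:
servo_tool([
  [0,0,0,0.02,-0.17,0,26],
  [0,0,0,0.04,-0.35,0,26],
  [0,0,0,0.07,-0.52,0,26],
  [0,0,0,0.09,-0.7,0,26],
  [0,0,0,0.115,-0.865,0,26],
  [0,0,0,0.115,-0.865,0,26],
])

```text
t: 51.15
ee_pos: [531.4, 26.4, 312.6]
orientation: [-3.141, -0.004, 0.004]
ft_force: [-0.1, -0.6, -1.3]
width: 31.0
grasp_force: 30.0
```

Emit:
servo_tool([
  [0,0,0,0.02,-0.17,0,26],
  [0,0,0,0.04,-0.35,0,26],
  [0,0,0,0.07,-0.52,0,26],
  [0,0,0,0.09,-0.7,0,26],
  [0,0,0,0.115,-0.86,0,26],
  [0,0,0,0.115,-0.86,0,26],
  [0,0,0,0.115,-0.86,0,26],
  [0,0,0,0.115,-0.86,0,26],
  [0,0,0,0.115,-0.86,0,26],
])

```text
t: 52.28
ee_pos: [555.1, 195.8, 314.1]
orientation: [3.141, -0.002, -0.0]
ft_force: [0.2, -0.1, -1.1]
width: 30.9
grasp_force: 30.0
```

Emit:
servo_tool([
  [0,0,0,0,0,0.15,26],
  [0,0,0,0,0,0.28,26],
  [0,0,0,0,0,0.37,26],
  [0,0,0,0,0,0.4,26],
  [0,0,0,0,0,0.43,26],
  [0,0,0,0,0,0.45,26],
  [0,0,0,0,0,0.47,26],
  [0,0,0,0,0,0.49,26],
  [0,0,0,0,0,0.49,26],
])

```text
t: 53.4
ee_pos: [555.0, 196.7, 215.8]
orientation: [3.141, -0.0, -0.001]
ft_force: [-0.6, 0.1, -1.4]
width: 30.7
grasp_force: 30.0
```

Emit:
servo_tool([
  [0,0,0,0,0,0.05,26],
  [0,0,0,0,0,0.1,26],
  [0,0,0,0,0,0.15,26],
  [0,0,0,0,0,0.19,26],
  [0,0,0,0,0,0.22,26],
  [0,0,0,0,0,0.23,26],
  [0,0,0,0,0,0.23,26],
])

```text
t: 54.28
ee_pos: [555.3, 196.8, 170.2]
orientation: [-3.141, 0.0, -0.0]
ft_force: [-0.5, -0.0, 0.1]
width: 31.0
grasp_force: 30.0
```

Emit:
servo_tool([
  [0,0,0,0,0,0,40],
  [0,0,0,0,0,0,60],
  [0,0,0,0,0,0,70],
  [0,0,0,0,0,0,70],
  [0,0,0,0,0,-0.1,70],
  [0,0,0,0,0,-0.3,70],
  [0,0,0,0,0,-0.5,70],
  [0,0,0,0,0,-0.5,70],
])

```text
t: 55.28
ee_pos: [557.0, 197.4, 273.6]
orientation: [-3.139, 0.0, -0.01]
ft_force: [0.5, -0.6, -0.9]
width: 70.2
grasp_force: 0.0
```

Emit:
servo_tool([
  [0,0,0,-0.15,0.15,0,40],
  [0,0,0,-0.3,0.32,0,20],
  [0,0,0,-0.45,0.48,0,0],
  [0,0,0,-0.55,0.61,0,0],
  [0,0,0,-0.555,0.61,0,0],
  [0,0,0,-0.555,0.61,0,0],
  [0,0,0,-0.555,0.61,0,0],
])

```text
t: 56.15
ee_pos: [444.8, 75.5, 269.9]
orientation: [-3.141, -0.001, 0.0]
ft_force: [-0.3, -0.1, -0.2]
width: 3.4
grasp_force: 0.0
```

Run:
```python
from h import *
o=ctrl.get_obs();print(o['ee_pos'],o['width'])
snap('wrist','w15');z=load('w15');W=wpts(z)
print('B in c1',disc(W,555,197,30,180,196),'A in c2',disc(W,545,86,30,180,196),'btn',disc(W,443.8,75,15,65,80))
for n,x,y,r,a,b in(('L1',575,-62,36,66,78),('L2',650,-58,36,66,78),('M1',577,-165,32,66,78),('M2',648,-170,32,66,78),('S',605,-272,25,58,72)): print(n,disc(W,x,y,r,a,b))
cv2.imwrite('pics/c4.png',z['p'][:,:,::-1])
```

```text
[444.81845212  75.50130151 269.88672336] 3.422064217344966
B in c1 (1007, array([553.9, 196.9, 186.6]), array([553.2, 195.2, 189.6]), array([553.8, 197.1]), 15.8) A in c2 (1197, array([543.5,  85.7, 186.6]), array([543.1,  86.1, 190.4]), array([543.3,  86.2]), 15.8) btn (356, array([443.3,  77.2,  70.1]), array([444. ,  77.2,  72. ]), array([443.1,  77.2]), 13.2)
L1 (1117, array([575.2, -61.4,  70.9]), array([575.2, -60.9,  72.6]), array([575.7, -61.8]), 34.8)
L2 (803, array([644.9, -57.3,  71. ]), array([640.7, -57.7,  72.4]), array([649.9, -57.8]), 35.1)
M1 (904, array([ 576.6, -163.3,   70.9]), array([ 576.6, -161.6,   72.6]), array([ 577.5, -163.5]), 30.4)
M2 (833, array([ 648. , -169.4,   70.9]), array([ 647.1, -167.5,   72.5]), array([ 648.2, -169.8]), 30.5)
S (522, array([ 603.5, -271.1,   63.4]), array([ 603.3, -268.8,   65.3]), array([ 603.7, -271.3]), 23.3)
```

View pics/c4.png

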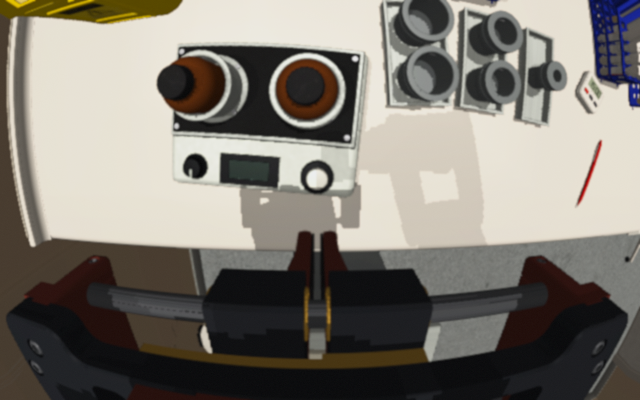

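Emit:
servo_tool([
  [0,0,0,-0.02,0,0.25,0],
  [0,0,0,-0.02,0,0.5,0],
  [0,0,0,-0.02,0,0.75,0],
  [0,0,0,-0.02,0,0.9,0],
  [0,0,0,-0.02,0,0.97,0],
  [0,0,0,-0.02,0,0.97,0],
  [0,0,0,-0.02,0,0.97,0],
])

```text
t: 57.08
ee_pos: [441.1, 75.0, 77.0]
orientation: [-3.141, 0.0, -0.003]
ft_force: [-0.4, 0.0, 0.5]
width: 0.6
grasp_force: 0.0
```

Emit:
servo_tool([
  [0,0,0,0,0,0.02,0],
  [0,0,0,0,0,0.035,0],
  [0,0,0,0,0,0.05,0],
  [0,0,0,0,0,0.06,0],
  [0,0,0,0,0,0.06,0],
  [0,0,0,0,0,0.06,0],
])

```text
t: 57.82
ee_pos: [441.1, 74.9, 65.9]
orientation: [-3.141, 0.0, -0.004]
ft_force: [-3.5, -0.4, 28.4]
width: 0.0
grasp_force: 14.3
```

Emit:
servo_tool([
  [0,0,0,0,0,-0.007,0],
  [0,0,0,0,0,-0.007,0],
])

```text
t: 58.08
ee_pos: [441.1, 74.9, 66.2]
orientation: [-3.141, 0.0, -0.004]
ft_force: [0.0, 0.3, 11.4]
width: 0.2
grasp_force: 5.4
```

Emit:
servo_tool([
  [0,0,0,0,0,-0.007,0],
  [0,0,0,0,0,-0.007,0],
])

```text
t: 58.32
ee_pos: [441.0, 74.9, 67.2]
orientation: [-3.141, 0.0, -0.003]
ft_force: [1.9, 0.4, 3.7]
width: 1.0
grasp_force: 2.1
```

Emit:
servo_tool([
  [0,0,0,0,0,-0.007,0],
  [0,0,0,0,0,-0.007,0],
])

```text
t: 58.58
ee_pos: [440.5, 74.8, 68.4]
orientation: [-3.141, 0.0, -0.001]
ft_force: [2.5, 1.2, 2.4]
width: 0.5
grasp_force: 1.8
```

Emit:
servo_tool([
  [0,0,0,0,0,-0.01,0],
  [0,0,0,0,0,-0.01,0],
])

```text
t: 58.82
ee_pos: [439.8, 74.7, 70.3]
orientation: [3.141, -0.0, -0.001]
ft_force: [2.0, 0.4, 1.2]
width: 0.2
grasp_force: 1.3
```

Emit:
servo_tool([
  [0,0,0,0,0,-0.01,0],
  [0,0,0,0,0,-0.01,0],
])

```text
t: 59.08
ee_pos: [439.5, 74.7, 72.2]
orientation: [3.141, -0.0, -0.002]
ft_force: [0.5, 0.0, 2.0]
width: 0.6
grasp_force: 0.7
```

Emit:
servo_tool([
  [0,0,0,0,0,-0.05,0],
  [0,0,0,-0.1,0,-0.2,0],
  [0,0,0,-0.2,0,-0.5,0],
  [0,0,0,-0.2,0,-0.75,0],
  [0,0,0,-0.2,0,-1,0],
  [0,0,0,-0.2,0,-1,0],
  [0,0,0,-0.2,0,-1,0],
  [0,0,0,-0.2,0,-1,0],
])

```text
t: 60.08
ee_pos: [398.9, 74.6, 270.8]
orientation: [3.141, -0.0, -0.005]
ft_force: [0.4, -1.2, 0.0]
width: 0.5
grasp_force: 0.0
```

Run:
```python
from h import *
snap('wrist','w16');z=load('w16');W=wpts(z)
print('B in c1',disc(W,555,197,30,180,196),'A in c2',disc(W,545,86,30,180,196),'btn',disc(W,443.8,77,15,65,80))
T=(snap('top','t2'),pts(load('t2')))[1]
print('timer',disc(T,605,-428,60,10,30),disc(pts(load('t0')),605,-428,60,10,30))
```

```text
B in c1 (965, array([553.6, 197.2, 186.9]), array([552.6, 195.2, 189.5]), array([553.7, 197.1]), 15.7) A in c2 (1184, array([543.4,  86.2, 186.6]), array([542.1,  86.1, 190.1]), array([543.4,  86.2]), 15.8) btn (368, array([443.5,  77.5,  71.4]), array([443.8,  77.4,  72.2]), array([443.5,  77.5]), 13.2)
timer (392, array([ 608.2, -423.1,   16.8]), array([ 604.1, -423.6,   15.8]), array([ 613. , -429.8]), 46.1) (393, array([ 605.3, -431.2,   17.3]), array([ 604.5, -423.4,   15.9]), array([ 617.2, -431.7]), 49.9)
```

```bash
python3 -c "
from workcell import ctrl
print(ctrl.close_job())"
```

```text
the job is handed in; nothing more can be done
None
```

The job is handed in: both large bottles stand fully down in the bare cups, all five sleeves stand in their bins, the start button was pressed to its stop and released, and I kept clear of the timer and pen; no verdict came back.

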